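Latch the microscope transit case

TASK

Close the steel draw latch on top of the upright transit case: swing its spring-up loop over the keeper hook on the lid, set the loop's bar down and draw it back under the hook's lip so that it stays when let go, then press the lever down over centre until it lies fully home and the lid is pulled in. Work gently, by feel: do not strain the loop on the hook before the lever goes down (no more than about 15 N), do not push the lever, hook or lid with more than about 25 N, and leave the things standing around and on the case where they are.

Things in the scene. Friction and masses are not known exactly. Their poses are not given: they have to be found in the camera images.
- case: Grey transit case standing on edge, fixed; 250 mm long in y, top face 150 mm above the table. Origin on the table below the lever pivot. x points from the pivot to the keeper; body of the case reaches 85 mm to -x, lid 76 mm to +x. The latch moves in the x-z plane at y = 0; 60 mm either side of it is clear. A pot 28 mm wide, 32 mm tall stands on top at x -50, y 98 mm.
- lever_pivot (a point): Hinge axis of the latch lever, midway across the latch, 174 mm above the table (24 mm above the case top). Axes as the case's: x to the keeper, y along the hinge axis, z up.
- lever (a joint): Lever angle, rad: 0 upright, 1.70 fully home on its stop, nearly level over the case body (-x); negative leans to the keeper (limit -0.8). Stays where left (friction 0.04 N m). Bar drawn home: about 0.8. From there on resistance, some 2 to 6 N near its end; dead centre about 1.57, beyond it the pull holds it down; let go sooner it can spring up.
- lever_tip (a point): Centre of the lever's rounded end, 62 mm from the lever pivot. The lever is a flat steel bar 22 mm wide, 4 mm thick, its rounded end 6 mm thick.
- loop (a joint): Loop angle relative to the lever, rad: 0 = parallel, standing round the lever; grows as it swings over towards the keeper (+x of the case). Loop direction from vertical towards case +x = loop minus lever. A weak spring (about 0.03 N m) swings it back up near 0 when let go.
- loop_bar (a point): Centre of the round cross bar (6 mm diameter) at the loop's free end, 55 mm from the loop's pivot, which is on the lever 14 mm from the lever pivot. Loop 40 mm wide outside, 32 inside, flat legs 6 by 4 mm; the lever fits inside. Pinch the legs across the 40 mm near the bar, from above; it can pivot in the fingers. Pulling the loop also turns the lever.
- keeper_seat (a point): Where the bar's centre must end, in the steel keeper hook (26 mm wide, on the lid), 44 mm to +x of the lever pivot and 172 mm above the table. Axes as the case's. Post face 3 mm to -x of this point; lip above reaches 1.5 mm to +x, underside 4.3 mm up, top 8.3 mm up; shelf 4.2 mm below, reaching 17 mm to +x.
- lid (a joint): Lid angle about its bottom hinge, rad: 0 = held 3.5 mm open at the top by its stiff rubber seal (about 30 N per mm at the keeper); negative = pulled in, about -0.01 when latched.

How it is judged:
By the outcome, as a careful person would: the job done as asked, in the order asked, and still so for the second after the job is handed in, with the robot touching nothing.
It also fails if it takes over 58 s, if anything falls off the work surface, if the arm or the gripper's body presses on something with over 40 N, if the wrist force passes 120 N, or if a joint passes its speed limit or range.

ROBOT

A 6-joint arm with a two-finger parallel gripper is mounted at the origin on the work surface. World frame = base frame: x ahead of the robot, y to its left, z up, the work surface at z = 0. Lengths are in m, angles in rad, forces in N, time in s.
With the tool pointing down it reaches from about 0.425 to 0.95 m from the base axis. Payload 3.5 kg.
Tool frame: the origin (TCP) lies at the very end of the fingers, on their centre line; the grasp point (between the pads) lies 19 mm behind it; z points along the fingers, y is the direction in which the jaws open and shut (so a half turn about z gives the same grasp; the last joint's range is limited). The gripper opens to 85 mm and grips with 20 to 120 N. Pads are 22 mm wide; open, the fingers measure 114 mm over their backs; the gripper's body (76 mm by 85 mm) begins 54 mm behind the grasp point. The pads swing forward as they close: fully open they stand 13 mm farther back than shut.
Start: joints at [-1.351, 0.286, 1.577, -0, 1.279, -0.15], TCP at [0.244, -0.629, 0.231] pointing down, gripper open.
Joint ranges: [-2.77, 2.77], [-0.9, 2.22], [0.21, 2.48], [-1.53, 4.67], [0.24, 2.81], [-2.84, 2.84]. Speed limits (rad/s): [2.79, 2.79, 3.14, 3.14, 3.14, 3.14].

INTERFACE

Orientations are given as a unit quaternion [x, y, z, w].
In Python, from plant import get_state, read_camera, get_calibration, ticket, search_frame, cut_out, pinpoint gives the robot as it stands.
- The arm moves only by the tool move_arm, never from a script. Its argument "plan" is a list that holds one entry, the list of rows, each a list of 7 numbers: the turn, a rotation vector about the tool's x, y, z in degrees, then the shift along the tool's x, y, z in m, then the finger opening in m, from 0 to 0.0854. In form: [[[ax, ay, az, x, y, z, hand], ...]]. A call has exactly 5 rows; each row is the pose to reach, as a shift and turn from the pose measured when the call began, along the tool's axes at that moment; what a row does not reach only later rows make up. A row lasts 1/8 s, in which the tool goes at most 62.5 mm and 10.7 degrees, less where a joint would pass 70% of its speed; a pose out of reach is approached as far as the arm can. A call with a gripper value outside its range is refused whole. The fingers move at their own pace and stop on an object; "force" is the grip in N (left out, the last holds). Time passes only in rows, so rows that repeat a pose let the fingers close, or fill a call up. It gives the time, the measured TCP pose, the force and the opening at its end, in the units of the state.
- get_state(): the state, without advancing time (a new reading comes with each control period).
- read_camera(name): name is "side" or "top"; returns the picture (384x512x3 uint8, red, green, blue); there is no depth.
- get_calibration(name): a dict with "mtx" (3x3 intrinsics, pixels), "dist_coeffs" ([k1, k2, p1, p2, k3] as OpenCV has them; the pictures are not rectified), "extrinsics" (4x4, takes a point from camera to world coordinates). Camera axes: x right, y up, looking along -z (the intrinsics and any distortion apply to the point x, -y, -z); pixel columns grow to the right and rows downward; lengths in m; the calibration is good to about 2 mm. A picture is of the moment at which its call begins. get_calibration takes no time and is no camera call.
- ticket.sign_off(): hands the job in, once; it reports no verdict.
Trained networks look in the newest picture that a camera, given by its name, has taken for a name from the list of things; names that differ only in an ending like _2 or _b are one class to them, and where a whole thing is asked for, a point or a joint stands for the part that bears it (a point fixed in the world has none). Each returns a list of dicts, best first, with "p" (0 to 1); they miss things now and then, are a little off and sometimes report something else, mostly with a low value. They report only what shows in the picture. A call takes as long as a camera call.
- search_frame(camera, query): "centre" ([column, row] in pixels, amid what is visible of it).
- cut_out(camera, query): "pixels" (384x512 bool, what is visible of it) and "centre" ([column, row] in pixels, amid what is visible of it).
- pinpoint(camera, query): "centre" ([column, row] in pixels: a listed point, or the origin of a listed thing).
The state is a dict: "time": time; "qpos": joint angles; "dq": joint speeds; "joint_efforts": joint torques, N m; "eef_pos": TCP position; "tcp_rot": TCP orientation; "contact_force": force on the tool from outside, world axes, zero at the start; "wrist_torque": the same for the moment, N m; "opening": opening from 0.0 (shut) to 1.0 (fully open).
Only numpy, scipy, OpenCV 4.12 (cv2) and the standard library are available. Lean on these libraries where they do the work, as an engineer would, in place of code of your own. Each camera call takes 0.05 s, during which the arm holds its last target.

## Working session

There is one attempt and no reset: what is moved stays moved. The work goes in short steps, Python scripts to look and compute and a tool call to move; the robot and the scene stay as the last step left them, time stands still between calls to the robot, and variables do not carry over. Pictures are saved under pics/ and viewed, and the job is handed in when it is done.

Besides the shell and the picture viewer there is one more tool, called as a command line: name --argument value ..., lists and objects as JSON in quotes. move_arm: Moves the arm, as the interface text tells. Its arguments: {"type":"object","properties":{"plan":{"type":"array","items":{"type":"array","items":{"type":"array","items":{"type":"number"}}}},"force":{"type":"number"}},"required":["plan"]}

```bash
ls; mkdir -p pics
python3 - <<'E'
from plant import *
import cv2
s=get_state();print(s)
for c in("side","top"):
    im=read_camera(c);cv2.imwrite(f"pics/{c}0.png",im[:,:,::-1]);k=get_calibration(c);print(c,k)
    for q in("lever_pivot","lever_tip","loop_bar","keeper_seat","case"):
        print(q,[(r["centre"],round(r["p"],2)) for r in pinpoint(c,q)[:2]])
E
```

```text
pics
{'time': 0.0, 'qpos': array([-1.35099904e+00,  2.87232477e-01,  1.57817671e+00, -1.66095073e-05,
        1.27861656e+00, -1.50012263e-01]), 'dq': array([-5.25546662e-04, -4.51580538e-05,  2.37689623e-04,  4.32241865e-04,
        1.48717105e-04,  1.53391783e-03]), 'joint_efforts': array([ 1.02659858e-03, -4.05977511e+01, -2.92628235e+01, -5.55326051e-05,
        5.79300613e-03,  3.50890602e-06]), 'eef_pos': array([ 0.24384068, -0.62870761,  0.2299028 ]), 'tcp_rot': array([ 9.82952594e-01,  1.83855156e-01, -5.03847278e-05, -1.21552724e-03]), 'contact_force': array([0.33897159, 0.47336627, 0.2190858 ]), 'wrist_torque': array([-2.34234668e-02, -8.70647824e-03,  2.74614088e-05]), 'opening': 1.0018384869411894}
side {'mtx': array([[389.47655964,   0.        , 253.05117554],
       [  0.        , 389.47655964, 191.93008121],
       [  0.        ,   0.        ,   1.        ]]), 'dist_coeffs': array([-0.11389451,  0.        ,  0.        ,  0.        ,  0.        ]), 'extrinsics': array([[-0.86371534,  0.31728328, -0.39157008,  0.33292597],
       [-0.50381597, -0.56339889,  0.65479093,  
[... 300 characters left out ...]
array([[489.43298762,   0.        , 252.06113181],
       [  0.        , 489.43298762, 193.81155502],
       [  0.        ,   0.        ,   1.        ]]), 'dist_coeffs': array([-0.07622022,  0.        ,  0.        ,  0.        ,  0.        ]), 'extrinsics': array([[ 0.01670957,  0.99455834, -0.10283241,  0.51858951],
       [-0.99985866,  0.01642988, -0.0035663 ,  0.02228842],
       [-0.00185737,  0.10287747,  0.9946923 ,  0.80846761],
       [ 0.        ,  0.        ,  0.        ,  1.        ]])}
lever_pivot [([278.8, 233.2], 0.57)]
lever_tip [([276.4, 232.5], 0.78), ([273.8, 232.8], 0.38)]
loop_bar [([274.4, 234.4], 0.61)]
keeper_seat [([290.2, 205.0], 0.62)]
case [([273.9, 238.4], 0.58)]
```

View pics/side0.png

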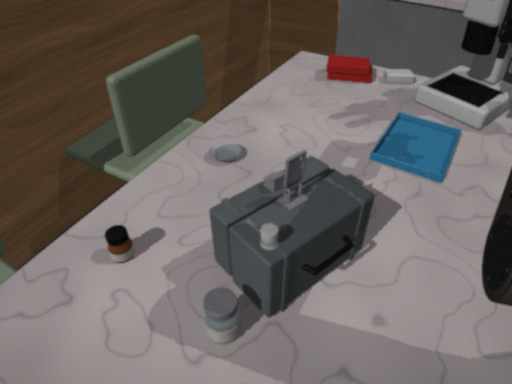

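View pics/top0.png

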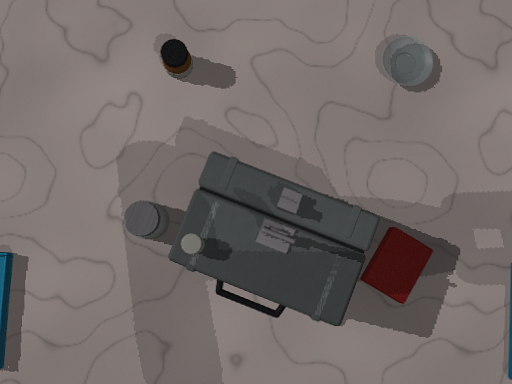

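Run:
```python
import cv2
a=cv2.imread("pics/side0.png")[130:310,200:385];cv2.imwrite("pics/s0c.png",cv2.resize(a,None,fx=3.2,fy=3.2,interpolation=cv2.INTER_CUBIC))
a=cv2.imread("pics/top0.png")[145:335,160:390];a=cv2.convertScaleAbs(a,alpha=1.8);cv2.imwrite("pics/t0c.png",cv2.resize(a,None,fx=3,fy=3,interpolation=cv2.INTER_CUBIC))
```

```text
(no output)
```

View pics/s0c.png

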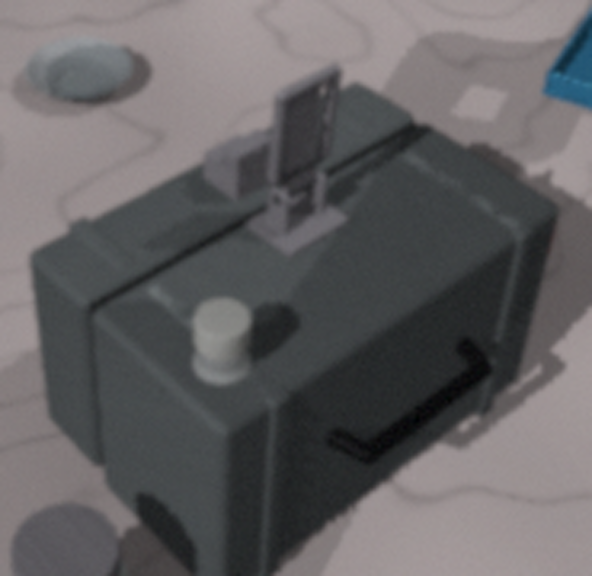

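View pics/t0c.png

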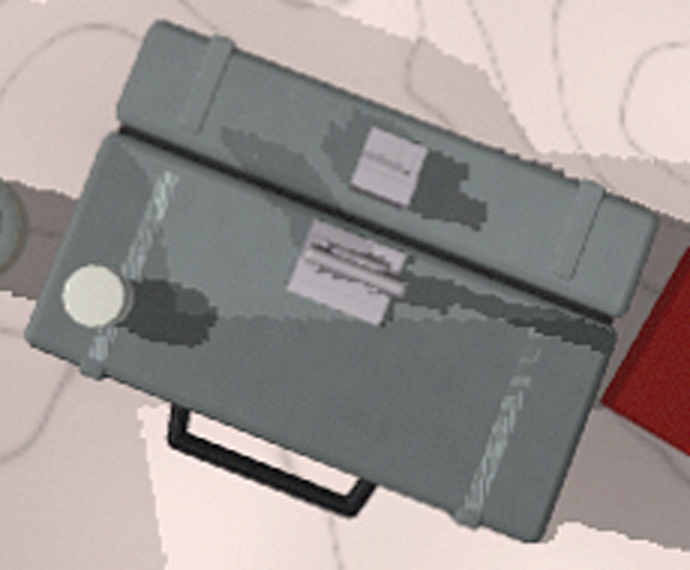

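```bash
cat > h.py <<'E'
import numpy as np, cv2
from plant import *
from scipy.spatial.transform import Rotation as R
K={c:get_calibration(c) for c in("side","top")}
def proj(c,P):
    P=np.atleast_2d(P).astype(float);k=K[c];E=np.linalg.inv(k["extrinsics"])
    p=P@E[:3,:3].T+E[:3,3];p=p*[1,-1,-1]
    return cv2.projectPoints(p,np.zeros(3),np.zeros(3),k["mtx"],k["dist_coeffs"])[0][:,0]
def c2w(P,pose):
    x,y,a=pose;P=np.atleast_2d(P);c,s=np.cos(a),np.sin(a)
    return np.c_[x+c*P[:,0]-s*P[:,1],y+s*P[:,0]+c*P[:,1],P[:,2]]
def geom(lev,loop):
    d=lambda t:np.array([np.sin(t),0,np.cos(t)])
    piv=np.array([0,0,.174]);lt=piv+.062*d(-lev);lp=piv+.014*d(-lev);bar=lp+.055*d(loop-lev)
    return lt,lp,bar
E
python3 - <<'E'
from h import *
from scipy.optimize import least_squares
T=[([-.085,.125,.15],(170,258.3)),([-.085,-.125,.15],(341.7,325)),([.0785,.125,.15],(210,152.3)),([.0785,-.125,.15],(378.3,216)),([-.05,.098,.182],(191.7,243.7)),([.044,0,.172],(290.2,205))]
S=[([-.05,.098,.182],(269.4,229.4)),([.044,0,.172],(277.1,175.3)),([-.085,.125,.15],(200+228/3.2,130+435/3.2)),([-.085,-.125,.15],(200+553/3.2,130+205/3.2)),([.0785,.125,.15],(200+35/3.2,130+258/3.2))]
def f(p,sep=False):
    r=[]
    for c,L in(("top",T),("side",S)):
        r.append(proj(c,c2w([l[0] for l in L],p))-[l[1] for l in L])
    return np.vstack(r).ravel()
o=least_squares(f,[.5,0,-.3],loss="soft_l1");print(o.x,f(o.x).reshape(-1,2).round(1))
# lever fit
LT={"side":(292.4,157.6),"top":(276.4,232.5)};LB={"side":(295.4,154.9),"top":(274.4,234.4)}
def g(q):
    lt,lp,bar=geom(*q);r=[]
    for c in LT: r+=[*(proj(c,c2w(lt,o.x))[0]-LT[c]),*(proj(c,c2w(bar,o.x))[0]-LB[c])]
    return np.array(r)
q=least_squares(g,[0,0]);print(q.x,g(q.x).round(1))
for q in([0,0],[.2,0]):
  lt,lp,bar=geom(*q);print(q,[(proj(c,c2w(lt,o.x))[0].round(1),proj(c,c2w(bar,o.x))[0].round(1)) for c in LT])
print(K["top"]["extrinsics"][:3,3])
E
```

```text
[ 0.53086553 -0.00819912 -0.35373306] [[-4.1  2.6]
 [-0.9  4.5]
 [ 1.  -3.6]
 [ 4.4 -1.3]
 [-0.4  0.1]
 [-1.5 -1.3]
 [ 1.  -1.2]
 [-0.3  1.6]
 [ 0.8 -0.3]
 [ 5.2 -1.2]
 [-3.3 -3.4]]
[-0.04022918 -0.07418053] [ 3.  -0.2  2.  -0.1  3.6 -0.2  4.8  0.8]
[0, 0] [(array([296.6, 158. ]), array([296.8, 154.4])), (array([279.3, 234.3]), array([279.6, 234.1]))]
[0.2, 0] [(array([302. , 162.2]), array([303., 159.])), (array([275.4, 244.1]), array([275.3, 245.3]))]
[0.51858951 0.02228842 0.80846761]
```

```bash
cat >> h.py <<'E'
def overlay(c,im,pose,lev,loop,box,f,name,al=1.0):
    x0,y0,x1,y1=box
    a=cv2.resize(cv2.convertScaleAbs(np.ascontiguousarray(im[y0:y1,x0:x1,::-1]),alpha=al),None,fx=f,fy=f,interpolation=cv2.INTER_CUBIC)
    def L(P,col):
        p=(proj(c,c2w(P,pose))+.5-[x0,y0])*f-.5
        cv2.polylines(a,[np.int32(p.round()*8)],False,col,1,cv2.LINE_AA,3)
    lt,lp,bar=geom(lev,loop);Y=lambda p,y:np.array(p)+[0,y,0]
    L([Y(lt,-.011),Y(lt,.011)],(0,255,255));L([[0,0,.174],lt],(0,255,255))
    L([Y(lp,-.018),Y(bar,-.018),Y(bar,.018),Y(lp,.018)],(0,255,0))
    s=[.044,0,.172];L([Y(s,-.013),Y(s,.013)],(0,0,255))
    L([[.041,-.013,.1803],[.041,.013,.1803],[.0455,.013,.1803],[.0455,-.013,.1803],[.041,-.013,.1803]],(255,0,255))
    L([[.041,-.013,.1678],[.041,.013,.1678],[.061,.013,.1678],[.061,-.013,.1678],[.041,-.013,.1678]],(255,128,0))
    L([[-.085,-.125,.15],[.0795,-.125,.15],[.0795,.125,.15],[-.085,.125,.15],[-.085,-.125,.15]],(0,128,255))
    L([[0,-.02,.174],[0,.02,.174]],(255,255,0))
    cv2.imwrite(name,a)
E
python3 - <<'E'
from h import *
p=[ 0.53086553,-0.00819912,-0.35373306]
for c,b in(("side",(255,140,325,215)),("top",(240,180,325,260))):
    im=cv2.imread(f"pics/{c}0.png")[:,:,::-1]
    overlay(c,im,p,0,0,b,7,f"pics/o_{c}.png",1.5)
E
```

```text
(no output)
```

View pics/o_side.png

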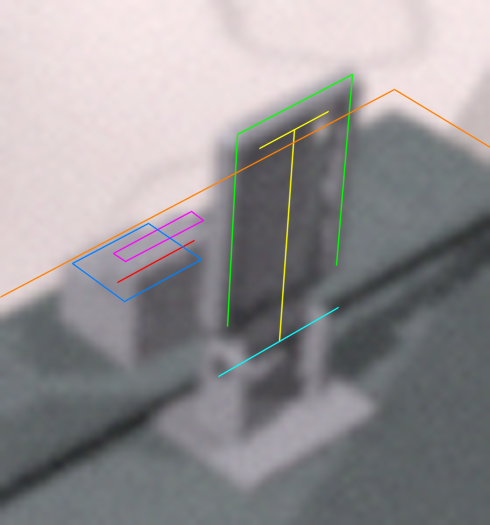

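View pics/o_top.png

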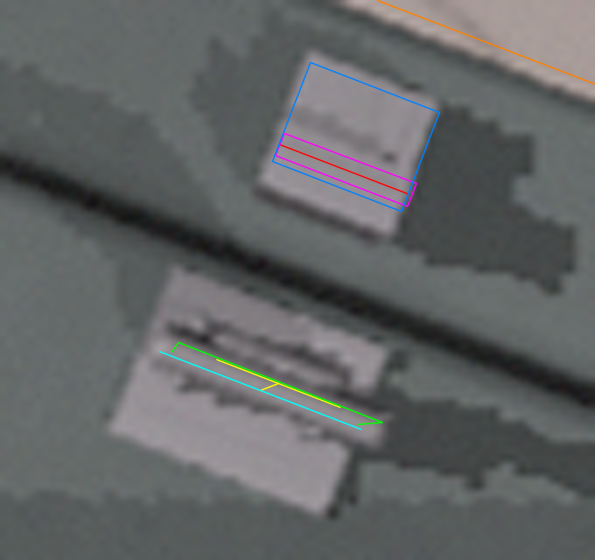

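```bash
cat >> h.py <<'E'
POSE=[.532,-.0072,-.354]
def casetool(P,tilt=0,pose=None):
    """case point for TCP, tilt deg (positive: tool body leans to case +x) -> world pos, R"""
    pose=pose or POSE
    a=pose[2];Rc=R.from_euler('z',a)*R.from_euler('x',180,degrees=True)*R.from_euler('y',-tilt,degrees=True)
    return c2w(P,pose)[0],Rc
def incase(p,pose=None):
    pose=pose or POSE;d=np.array(p)-[pose[0],pose[1],0];c,s=np.cos(pose[2]),np.sin(pose[2])
    return np.array([c*d[0]+s*d[1],-s*d[0]+c*d[1],d[2]])
def rows(targets,s=None):
    s=s or get_state();R0=R.from_quat(s["tcp_rot"]);p0=s["eef_pos"]
    for P,t in targets:
        w,Rt=casetool(P,t);r=(R0.inv()*Rt).as_rotvec(degrees=True);d=R0.inv().apply(w-p0)
        print("row",r.round(1),d.round(4))
def stat(s=None):
    s=s or get_state();Rc=R.from_euler('z',POSE[2])
    print("t%.2f"%s["time"],"tcp case mm",(incase(s["eef_pos"])*1e3).round(1),"F case",Rc.inv().apply(s["contact_force"]).round(1),"open",round(s["opening"],3))
E
python3 - <<'E'
from h import *
stat();rows([([0,0,.34],0)])
print(casetool([0,0,.3],20)[1].apply([0,0,-1]))
E
```

```text
t0.60 tcp case mm [ -54.5 -683.4  231.4] F case [0.2 0.2 0.5] open 1.002
row [ 0.  -0.  41.5] [ 0.4934 -0.476  -0.1087]
[ 0.32081271 -0.11856215  0.93969262]
```

move_arm --plan '[[[0, 0, 3, 0.02, -0.02, -0.05, 0.0854], [0, 0, 7, 0.055, -0.055, -0.09, 0.0854], [0, 0, 10, 0.095, -0.092, -0.109, 0.0854], [0, 0, 14, 0.137, -0.132, -0.109, 0.0854], [0, 0, 18, 0.178, -0.172, -0.109, 0.0854]]]'

```text
time: 1.23
eef_pos: [0.3484, -0.4031, 0.3411]
tcp_rot: [1.0, 0.026, 0.001, 0.001]
contact_force: [0.9, -0.7, -0.7]
opening: 1.0
```

Run:
```python
from h import *
stat();rows([([0,0,.34],0)])
```

```text
t1.23 tcp case mm [ -35.  -435.   341.1] F case [ 1.1 -0.4 -0.7] open 1.0
row [ 0.1 -0.1 23.3] [ 0.2043 -0.3856  0.0008]
```

move_arm --plan '[[[0, 0, 4, 0.028, -0.053, 0, 0.0854], [0, 0, 8, 0.056, -0.106, 0, 0.0854], [0, 0, 12, 0.084, -0.159, 0, 0.0854], [0, 0, 16, 0.112, -0.212, 0, 0.0854], [0, 0, 20, 0.14, -0.265, 0, 0.0854]]]'

```text
time: 1.85
eef_pos: [0.4747, -0.1291, 0.3413]
tcp_rot: [0.989, -0.149, 0.001, 0.001]
contact_force: [0.9, 0.1, 0.4]
opening: 1.001
```

Run:
```python
from h import *
stat();rows([([0,0,.34],0),([0,0,.30],0)])
```

```text
t1.85 tcp case mm [ -11.5 -134.3  341.3] F case [0.8 0.4 0.4] open 1.001
row [ 0.1 -0.2  3.2] [ 0.0189 -0.1334  0.0012]
row [ 0.1 -0.2  3.2] [ 0.0188 -0.1335  0.0412]
```

move_arm --plan '[[[0, 0, 1, 0.007, -0.05, 0, 0.065], [0, 0, 2, 0.014, -0.1, 0, 0.065], [0, 0, 3.2, 0.019, -0.1334, 0.01, 0.065], [0, 0, 3.2, 0.0188, -0.1335, 0.045, 0.065], [0, 0, 3.2, 0.0188, -0.1335, 0.06, 0.065]]]'

```text
time: 2.48
eef_pos: [0.5311, -0.0065, 0.279]
tcp_rot: [0.984, -0.176, -0.0, 0.001]
contact_force: [-0.3, -0.2, -0.9]
opening: 0.761
```

```bash
cat >> h.py <<'E'
def snap(n,lev,loop,pose=None):
    for c,b in(("side",(240,110,340,215)),("top",(225,165,325,265))):
        im=read_camera(c);cv2.imwrite(f"pics/{c}_{n}.png",im[:,:,::-1])
        overlay(c,im,pose or POSE,lev,loop,b,5.6,f"pics/o_{c}_{n}.png",1.5)
E
python3 - <<'E'
from h import *
stat();snap("a",0,0)
s=get_state()
for c in K: print(c,proj(c,s["eef_pos"]).round(1))
E
```

```text
t2.48 tcp case mm [ -1.    0.3 279. ] F case [-0.2 -0.3 -0.9] open 0.761
side [[297.9 135. ]]
top [[280.5 233.4]]
```

View pics/o_side_a.png

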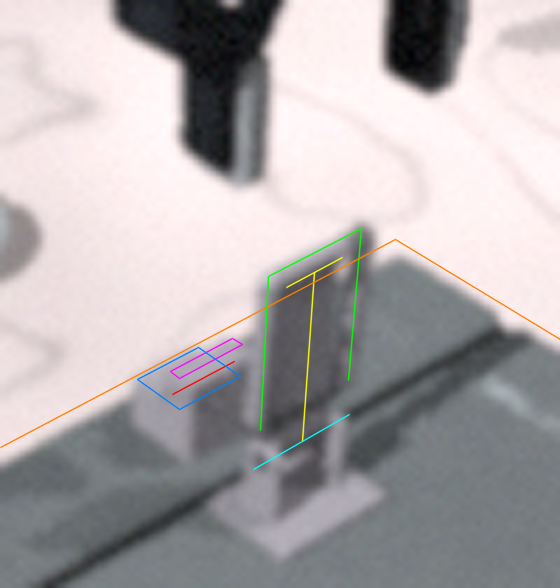

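View pics/o_top_a.png

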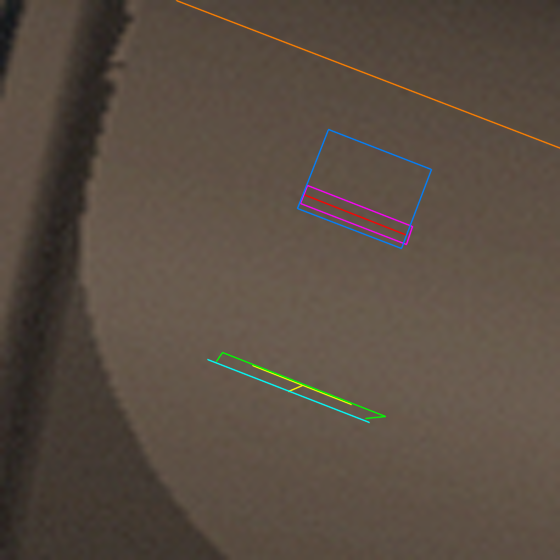

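move_arm --plan '[[[0, 0, 0, 0.001, 0, 0.02, 0.06], [0, 0, 0, 0.001, 0, 0.04, 0.055], [0, 0, 0, 0.001, 0, 0.052, 0.052], [0, 0, 0, 0.001, 0, 0.052, 0.048], [0, 0, 0, 0.001, 0, 0.052, 0.047]]]' --force 20

```text
time: 3.2
eef_pos: [0.5322, -0.0077, 0.2277]
tcp_rot: [0.984, -0.177, -0.0, 0.001]
contact_force: [-0.0, 0.6, -0.5]
opening: 0.55
```

Run:
```python
from h import *
stat();snap("b",0,0)
```

```text
t3.20 tcp case mm [  0.3  -0.4 227.7] F case [-0.2  0.5 -0.5] open 0.55
```

View pics/o_side_b.png

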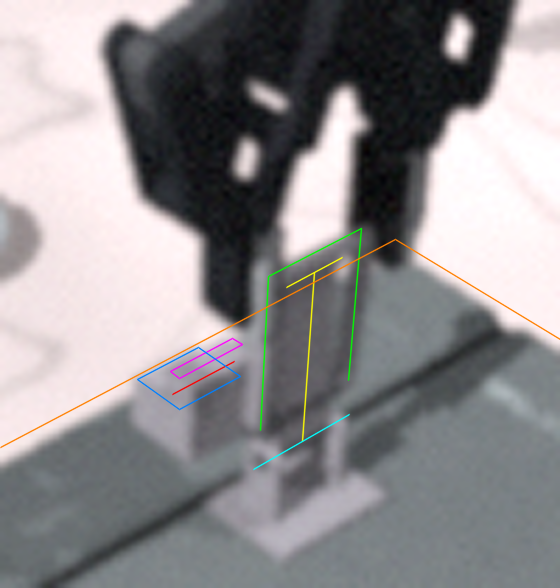

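move_arm --plan '[[[0, 0, 0, 0, 0, 0, 0.044], [0, 0, 0, 0, 0, 0, 0.041], [0, 0, 0, 0, 0, 0, 0.039], [0, 0, 0, 0, 0, 0, 0.037], [0, 0, 0, 0, 0, 0, 0.036]]]' --force 20

```text
time: 3.92
eef_pos: [0.533, -0.0073, 0.2291]
tcp_rot: [0.984, -0.176, 0.001, 0.0]
contact_force: [-0.2, 3.7, 5.7]
opening: 0.463
```

Run:
```python
from h import *
stat()
```

```text
t3.92 tcp case mm [1.000e+00 2.000e-01 2.291e+02] F case [-1.4  3.4  5.7] open 0.463
```

```bash
cat >> h.py <<'E'
def arc(ths,r=.050,off=.009,zc=.1885,y=.0008,tmax=20,x0=.0005,thm=1.9):
    L=[]
    for th in ths:
        t=tmax*th/thm;tr=np.radians(t)
        L.append(([x0+r*np.sin(th)-off*np.sin(tr),y,zc+r*np.cos(th)-off*np.cos(tr)],t))
    return L
E
python3 - <<'E'
from h import *
rows(arc([.1,.25,.4,.6,.8]))
E
```

```text
row [-0.  -1.2 -0. ] [ 0.0044 -0.0006 -0.0001]
row [-0.  -2.8 -0. ] [ 0.0115 -0.0006  0.0012]
row [-0.  -4.3 -0. ] [ 0.0183 -0.0006  0.0036]
row [-0.  -6.4 -0. ] [ 0.0268 -0.0006  0.0084]
row [-0.  -8.6 -0. ] [ 0.034  -0.0006  0.0148]
```

move_arm --plan '[[[0, -1.2, 0, 0.0044, -0.0006, -0.0003, 0.036], [0, -2.8, 0, 0.0115, -0.0006, 0.0012, 0.036], [0, -4.3, 0, 0.0183, -0.0006, 0.0036, 0.036], [0, -6.4, 0, 0.0268, -0.0006, 0.0084, 0.036], [0, -8.6, 0, 0.034, -0.0006, 0.0148, 0.036]]]'

```text
time: 4.55
eef_pos: [0.5666, -0.0197, 0.2148]
tcp_rot: [0.982, -0.176, -0.072, -0.013]
contact_force: [0.8, 0.5, 4.2]
opening: 0.461
```

Run:
```python
from h import *
stat();rows(arc([.8,1.,1.15,1.3,1.45,1.6]));snap("c",0,.8)
```

```text
t4.55 tcp case mm [3.680e+01 2.000e-01 2.148e+02] F case [0.6 0.7 4.2] open 0.461
row [ 0.   0.  -0.1] [-0.0017 -0.0006  0.0006]
row [ 0.  -2.1 -0.1] [ 0.0053 -0.0006  0.0074]
row [ 0.  -3.7 -0.1] [ 0.0095 -0.0006  0.0134]
row [ 0.  -5.2 -0.1] [ 0.0128 -0.0006  0.02  ]
row [ 0.  -6.8 -0.1] [ 0.0151 -0.0006  0.027 ]
row [ 0.  -8.4 -0.1] [ 0.0163 -0.0006  0.0344]
```

View pics/o_side_c.png

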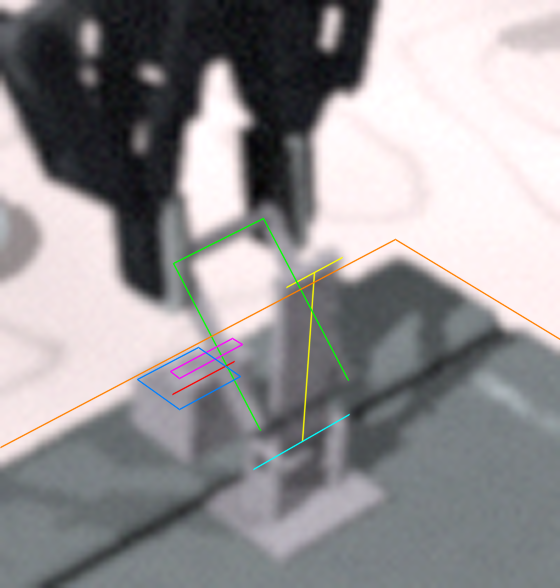

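move_arm --plan '[[[0, -2.1, 0, 0.0053, -0.0003, 0.007, 0.036], [0, -3.7, 0, 0.0095, -0.0003, 0.013, 0.036], [0, -5.2, 0, 0.0128, -0.0003, 0.0195, 0.036], [0, -6.8, 0, 0.0151, -0.0003, 0.0265, 0.036], [0, -8.4, 0, 0.0163, -0.0003, 0.034, 0.036]]]'

```text
time: 5.28
eef_pos: [0.5782, -0.0242, 0.1774]
tcp_rot: [0.974, -0.175, -0.143, -0.025]
contact_force: [4.2, -2.1, 2.8]
opening: 0.462
```

Run:
```python
from h import *
stat();rows(arc([1.6,1.7,1.75,1.8,1.85,1.9,1.95]));snap("d",0,1.6)
```

```text
t5.28 tcp case mm [4.920e+01 1.000e-01 1.774e+02] F case [ 4.6 -0.5  2.8] open 0.462
row [ 0.  -0.1 -0.1] [-0.0016 -0.0007 -0.0006]
row [ 0.  -1.2 -0.1] [-0.0007 -0.0007  0.0043]
row [ 0.  -1.7 -0.1] [-0.0005 -0.0007  0.0067]
row [ 0.  -2.2 -0.1] [-0.0003 -0.0007  0.0092]
row [ 0.  -2.7 -0.1] [-0.0003 -0.0007  0.0117]
row [ 0.  -3.3 -0.1] [-0.0004 -0.0007  0.0142]
row [ 0.  -3.8 -0.1] [-0.0007 -0.0007  0.0167]
```

View pics/o_side_d.png

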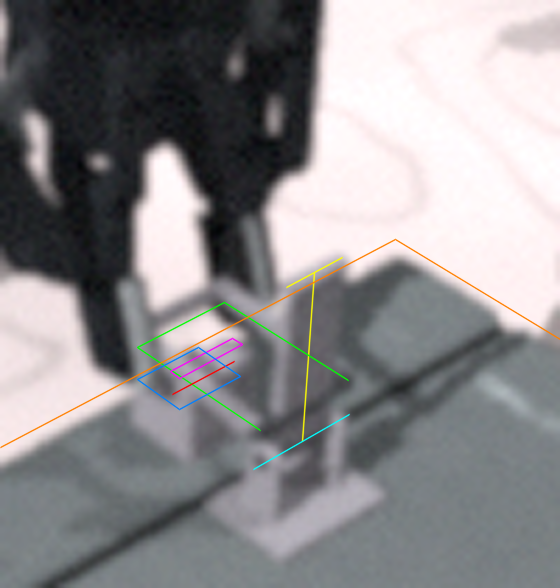

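Run:
```python
from h import *
rows([([.0497,.0004,.174],17),([.0497,.0004,.171],17),([.0495,.0004,.168],17.5),([.0493,.0004,.166],18),([.0490,.0004,.1645],18)])
```

```text
row [ 0.  -0.1 -0.1] [ 0.0015 -0.0003  0.0016]
row [ 0.  -0.1 -0.1] [ 0.0024 -0.0003  0.0044]
row [ 0.  -0.6 -0.1] [ 0.0031 -0.0003  0.0074]
row [ 0.  -1.1 -0.1] [ 0.0034 -0.0003  0.0093]
row [ 0.  -1.1 -0.1] [ 0.0036 -0.0003  0.0109]
```

move_arm --plan '[[[0, 0, 0, 0.0015, -0.0003, 0.0016, 0.036], [0, 0, 0, 0.0024, -0.0003, 0.0044, 0.036], [0, -0.6, 0, 0.0031, -0.0003, 0.0074, 0.036], [0, -1.1, 0, 0.0034, -0.0003, 0.0093, 0.036], [0, -1.1, 0, 0.0036, -0.0003, 0.0109, 0.036]]]'

```text
time: 6.0
eef_pos: [0.5776, -0.0239, 0.164]
tcp_rot: [0.972, -0.175, -0.154, -0.027]
contact_force: [-1.0, -1.8, 2.1]
opening: 0.461
```

Run:
```python
from h import *
stat();snap("e",0,1.8);stat()
```

```text
t6.00 tcp case mm [ 48.6   0.2 164. ] F case [-0.3 -2.   2.1] open 0.461
t6.10 tcp case mm [ 48.7   0.2 164.2] F case [-0.7 -1.6  2.2] open 0.466
```

View pics/o_side_e.png

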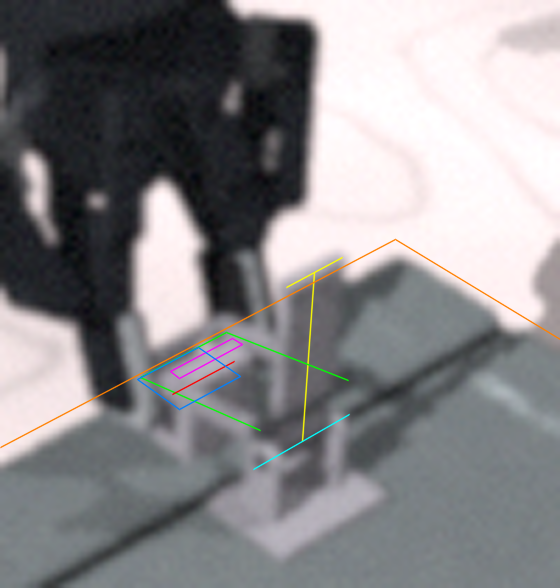

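move_arm --plan '[[[0, 0, 0, 0.0006, 0, 0.0014, 0.036], [0, 0, 0, 0.0009, 0, 0.0026, 0.036], [0, 0, 0, 0.0012, 0, 0.0038, 0.036], [0, 0, 0, 0.0015, 0, 0.0048, 0.036], [0, 0, 0, 0.0015, 0, 0.0048, 0.036]]]'

```text
time: 6.72
eef_pos: [0.5777, -0.0239, 0.159]
tcp_rot: [0.972, -0.175, -0.154, -0.027]
contact_force: [-0.8, -2.0, 1.3]
opening: 0.465
```

Run:
```python
from h import *
stat()
```

```text
t6.72 tcp case mm [ 48.7   0.2 159. ] F case [-0.  -2.1  1.3] open 0.465
```

move_arm --plan '[[[0, 0, 0, 0.0003, 0, 0.0009, 0.036], [0, 0, 0, 0.0006, 0, 0.0017, 0.036], [0, 0, 0, 0.0008, 0, 0.0024, 0.036], [0, 0, 0, 0.0009, 0, 0.0029, 0.036], [0, 0, 0, 0.0009, 0, 0.0029, 0.036]]]'

```text
time: 7.35
eef_pos: [0.5778, -0.0239, 0.1566]
tcp_rot: [0.972, -0.175, -0.154, -0.027]
contact_force: [-0.9, -1.6, 5.4]
opening: 0.464
```

Run:
```python
from h import *
stat();snap("f",0,1.9);stat()
```

```text
t7.35 tcp case mm [ 48.8   0.2 156.6] F case [-0.3 -1.8  5.4] open 0.464
t7.45 tcp case mm [ 48.8   0.2 156.6] F case [-1.2 -2.5  4.7] open 0.46
```

View pics/o_side_f.png

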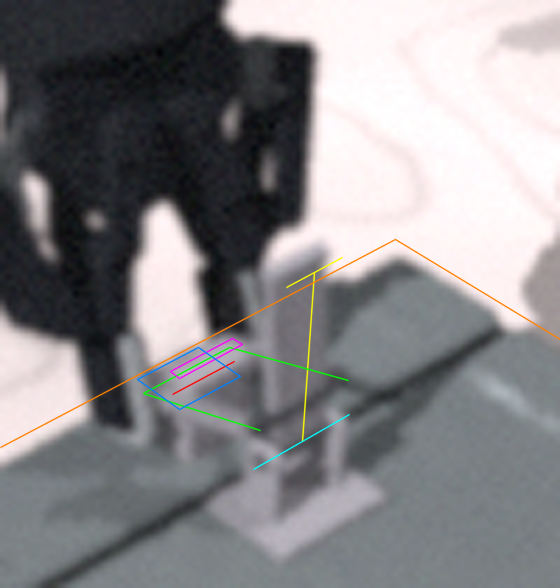

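move_arm --plan '[[[0, 0, 0, -0.0019, 0, 0.0006, 0.036], [0, 0, 0, -0.0038, 0, 0.0011, 0.036], [0, 0, 0, -0.0057, 0, 0.0017, 0.036], [0, 0, 0, -0.0072, 0, 0.0022, 0.036], [0, 0, 0, -0.0076, 0, 0.0023, 0.036]]]'

```text
time: 8.07
eef_pos: [0.5727, -0.022, 0.1566]
tcp_rot: [0.973, -0.175, -0.15, -0.027]
contact_force: [5.9, -3.8, 0.3]
opening: 0.463
```

Run:
```python
from h import *
stat();snap("g",.4,2.2);stat()
```

```text
t8.07 tcp case mm [ 43.3   0.2 156.6] F case [ 6.9 -1.5  0.3] open 0.463
t8.18 tcp case mm [ 43.2   0.2 156.6] F case [ 6.6 -0.6  0.6] open 0.464
```

View pics/o_side_g.png

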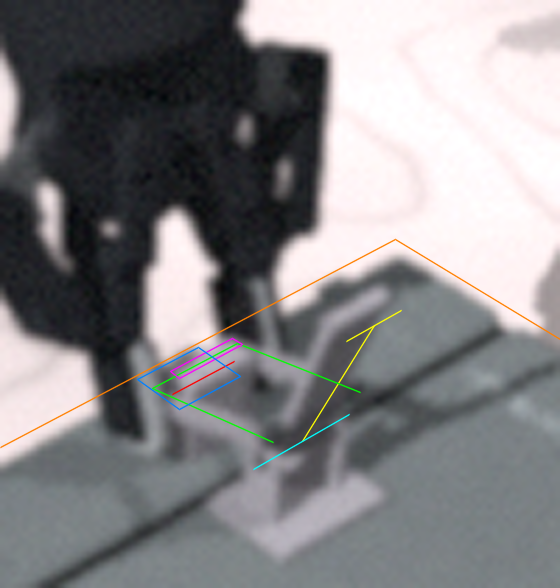

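move_arm --plan '[[[0, 0, 0, -0.0019, 0, 0.0009, 0.036], [0, 0, 0, -0.0032, 0, 0.0014, 0.036], [0, 0, 0, -0.0044, 0, 0.0018, 0.036], [0, 0, 0, -0.0054, 0, 0.0022, 0.036], [0, 0, 0, -0.0054, 0, 0.0022, 0.036]]]'

```text
time: 8.8
eef_pos: [0.5703, -0.0211, 0.1564]
tcp_rot: [0.973, -0.176, -0.145, -0.026]
contact_force: [7.0, -3.6, 0.6]
opening: 0.465
```

Run:
```python
from h import *
stat();snap("h",.6,2.4);stat()
```

```text
t8.80 tcp case mm [ 40.8   0.2 156.4] F case [ 7.8 -0.9  0.6] open 0.465
t8.90 tcp case mm [ 40.8   0.2 156.4] F case [ 8.1 -1.2  0.6] open 0.462
```

View pics/o_side_h.png

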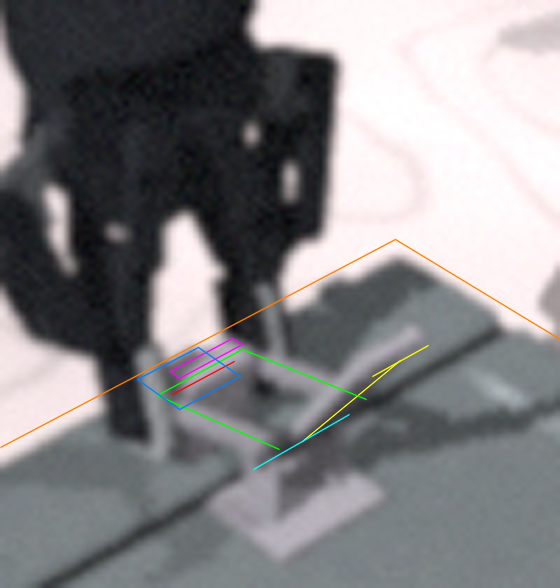

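move_arm --plan '[[[0, 0, 0, -0.0025, 0, 0.0011, 0.036], [0, 0, 0, -0.0035, 0, 0.0015, 0.036], [0, 0, 0, -0.0043, 0, 0.0018, 0.036], [0, 0, 0, -0.005, 0, 0.002, 0.036], [0, 0, 0, -0.005, 0, 0.002, 0.036]]]'

```text
time: 9.52
eef_pos: [0.5692, -0.0208, 0.1563]
tcp_rot: [0.974, -0.176, -0.138, -0.025]
contact_force: [8.9, -4.4, -0.3]
opening: 0.465
```

Run:
```python
from h import *
stat();snap("i",.8,2.6);stat()
```

```text
t9.53 tcp case mm [ 39.6   0.2 156.3] F case [ 9.9 -1.  -0.3] open 0.465
t9.62 tcp case mm [ 39.6   0.2 156.3] F case [10.2  0.4  0.4] open 0.461
```

View pics/o_side_i.png

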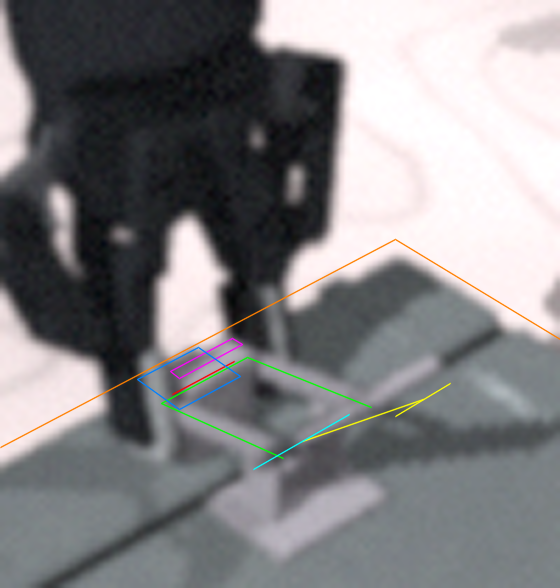

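move_arm --plan '[[[0, 0, 0, -0.003, 0, 0.0013, 0.036], [0, 0, 0, -0.0038, 0, 0.0016, 0.036], [0, 0, 0, -0.0044, 0, 0.0018, 0.036], [0, 0, 0, -0.0047, 0, 0.0019, 0.036], [0, 0, 0, -0.0047, 0, 0.0019, 0.036]]]'

```text
time: 10.25
eef_pos: [0.5692, -0.0207, 0.1563]
tcp_rot: [0.975, -0.177, -0.131, -0.025]
contact_force: [11.2, -5.1, -1.1]
opening: 0.462
```

Run:
```python
from h import *
stat();snap("j",.8,2.6);stat()
```

```text
t10.25 tcp case mm [ 39.6   0.2 156.3] F case [12.3 -0.8 -1.1] open 0.462
t10.35 tcp case mm [ 39.5   0.2 156.3] F case [11.8 -1.2 -0.4] open 0.462
```

View pics/o_side_j.png

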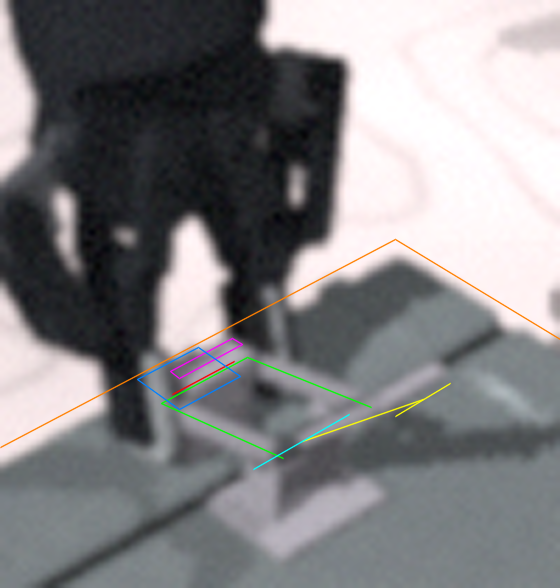

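move_arm --plan '[[[0, 0, 0, 0, 0, 0, 0.036], [0, 0, 0, 0, 0, 0, 0.036], [0, 0, 0, 0, 0, 0, 0.045], [0, 0, 0, 0, 0, 0, 0.05], [0, 0, 0, 0, 0, 0, 0.055]]]'

```text
time: 10.98
eef_pos: [0.5687, -0.0204, 0.1557]
tcp_rot: [0.975, -0.176, -0.131, -0.025]
contact_force: [0.6, 0.7, 0.3]
opening: 0.645
```

Run:
```python
from h import *
stat();snap("k",.8,2.6);stat()
```

```text
t10.97 tcp case mm [ 39.    0.4 155.7] F case [0.3 0.9 0.3] open 0.645
t11.07 tcp case mm [ 39.2   0.3 156. ] F case [-0.2  0.6 -0.1] open 0.646
```

View pics/o_side_k.png

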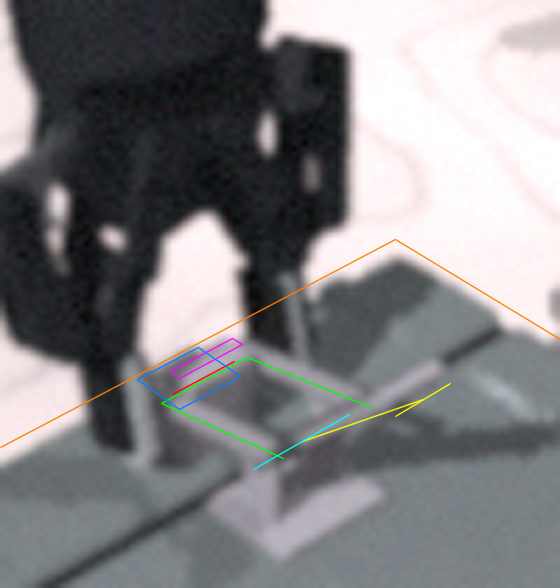

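move_arm --plan '[[[0, 0, 0, 0, 0, -0.01, 0.06], [0, 0, 0, 0, 0, -0.03, 0.06], [0, 0, 0, 0, 0, -0.06, 0.06], [0, 5, 0, 0, 0, -0.09, 0.04], [0, 10, 0, 0, 0, -0.12, 0.02]]]'

```text
time: 11.7
eef_pos: [0.5997, -0.0323, 0.2747]
tcp_rot: [0.983, -0.178, -0.043, -0.009]
contact_force: [0.4, -0.4, 1.1]
opening: 0.285
```

Run:
```python
from h import *
stat();snap("l",.75,2.55)
rows([([-.055,0,.27],0)])
```

```text
t11.70 tcp case mm [ 7.220e+01 -1.000e-01  2.747e+02] F case [ 0.5 -0.2  1.1] open 0.285
row [-0.2  4.7 -0.2] [-0.127   0.001   0.0192]
```

View pics/o_side_l.png

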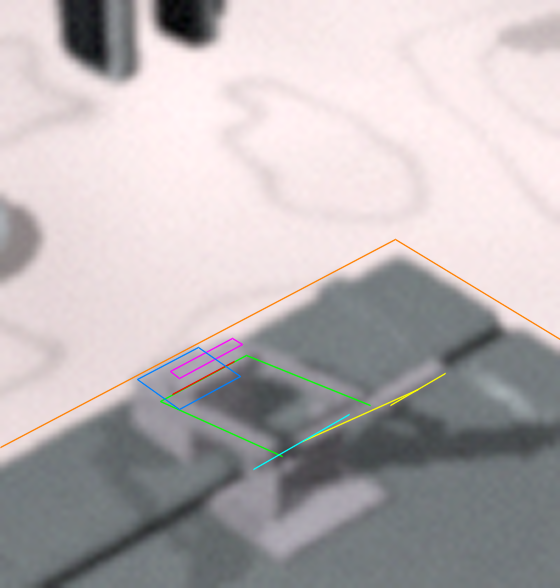

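View pics/o_top_l.png

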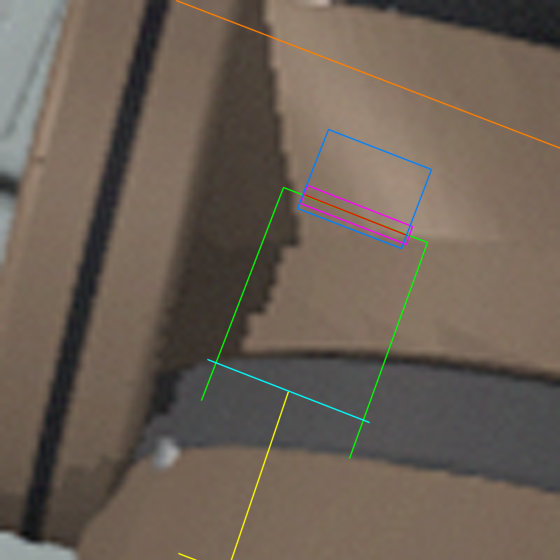

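```bash
cat >> h.py <<'E'
def press(L,rc=.055,tilt=0,h=.011,surf=.003):
    E=np.array([-rc*np.sin(L)+surf*np.cos(L),.174+rc*np.cos(L)+surf*np.sin(L)])
    return [E[0]+h*np.cos(np.radians(tilt)),0,E[1]-h*np.sin(np.radians(tilt))],tilt
E
python3 - <<'E'
from h import *
rows([([.04,0,.27],3),([.01,0,.265],0),([-.016,0,.25],0),([-.018,0,.238],0),([-.018,0,.235],0)])
for L in(.6,.7,.9,1.1,1.3,1.5,1.7):print(L,np.round(press(L)[0],4))
E
```

```text
row [-0.2  1.7 -0.2] [-0.0323  0.0006  0.0115]
row [-0.2  4.7 -0.2] [-0.0618  0.0007  0.0189]
row [-0.2  4.7 -0.2] [-0.0865  0.0009  0.036 ]
row [-0.2  4.7 -0.2] [-0.0875  0.0009  0.0481]
row [-0.2  4.7 -0.2] [-0.0873  0.0009  0.0511]
0.6 [-0.0176  0.      0.2211]
0.7 [-0.0221  0.      0.218 ]
0.9 [-0.0302  0.      0.2105]
1.1 [-0.0367  0.      0.2016]
1.3 [-0.0412  0.      0.1916]
1.5 [-0.0437  0.      0.1809]
1.7 [-0.0439  0.      0.1699]
```

move_arm --plan '[[[0, 1.7, 0, -0.0323, 0.0006, 0.0115, 0], [0, 4.7, 0, -0.0618, 0.0007, 0.0189, 0], [0, 4.7, 0, -0.0865, 0.0009, 0.036, 0], [0, 4.7, 0, -0.0875, 0.0009, 0.0481, 0], [0, 4.7, 0, -0.0873, 0.0009, 0.0511, 0]]]'

```text
time: 12.42
eef_pos: [0.5151, -0.0011, 0.2339]
tcp_rot: [0.984, -0.178, -0.0, -0.002]
contact_force: [-1.0, -0.2, 0.6]
opening: 0.004
```

Run:
```python
from h import *
stat();snap("m",.7,2.5)
rows([press(L) for L in (.6,.7,.8,.9,1.0)])
```

```text
t12.43 tcp case mm [-1.800e+01 -1.000e-01  2.339e+02] F case [-0.8 -0.6  0.6] open 0.004
row [-0.2  0.  -0.3] [-0.0003 -0.0001  0.0135]
row [-0.2  0.  -0.3] [-0.0049 -0.      0.0166]
row [-0.2  0.  -0.3] [-0.0091 -0.      0.0201]
row [-0.2  0.  -0.3] [-0.0129  0.      0.0241]
row [-0.2  0.  -0.3] [-0.0164  0.0001  0.0284]
```

View pics/o_side_m.png

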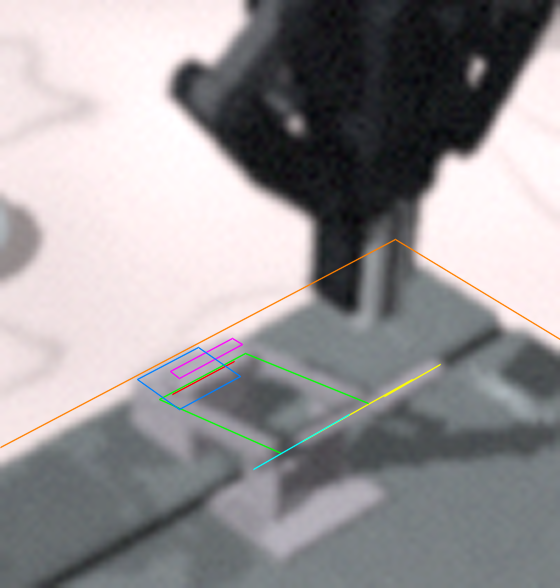

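move_arm --plan '[[[0, 0, 0, 0, 0, 0.0135, 0], [0, 0, 0, -0.0049, 0, 0.0166, 0], [0, 0, 0, -0.0091, 0, 0.02, 0], [0, 0, 0, -0.0129, 0, 0.024, 0], [0, 0, 0, -0.0164, 0, 0.0284, 0]]]'

```text
time: 13.15
eef_pos: [0.5012, 0.0042, 0.2071]
tcp_rot: [0.984, -0.178, 0.002, -0.001]
contact_force: [2.6, -1.1, 2.5]
opening: -0.005
```

Run:
```python
from h import *
stat();snap("n",1.0,2.75)
rows([press(L) for L in (1.05,1.1,1.15,1.2,1.25,1.3)])
```

```text
t13.15 tcp case mm [-32.9   0.  207.1] F case [ 2.8 -0.1  2.5] open -0.005
row [-0.2 -0.1 -0.3] [-0.0017  0.      0.0025]
row [-0.2 -0.1 -0.3] [-0.0032  0.      0.0048]
row [-0.2 -0.1 -0.3] [-0.0045  0.0001  0.0073]
row [-0.2 -0.1 -0.3] [-0.0057  0.0001  0.0097]
row [-0.2 -0.1 -0.3] [-0.0068  0.0001  0.0123]
row [-0.2 -0.1 -0.3] [-0.0077  0.0001  0.0149]
```

View pics/o_side_n.png

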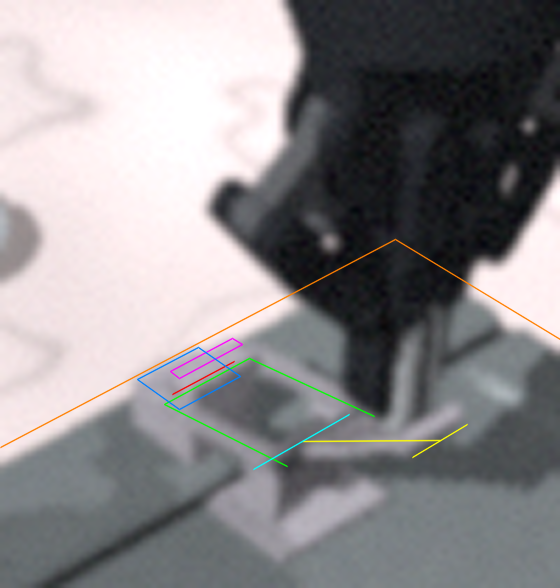

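move_arm --plan '[[[0, 0, 0, -0.0017, 0, 0.0028, 0], [0, 0, 0, -0.0032, 0, 0.0055, 0], [0, 0, 0, -0.0048, 0, 0.0083, 0], [0, 0, 0, -0.0062, 0, 0.0115, 0], [0, 0, 0, -0.0077, 0, 0.0149, 0]]]'

```text
time: 13.88
eef_pos: [0.4933, 0.0072, 0.1913]
tcp_rot: [0.984, -0.178, 0.001, -0.002]
contact_force: [1.3, -1.2, 3.7]
opening: 0.0
```

Run:
```python
from h import *
stat();snap("o",1.25,3.0)
rows([press(L) for L in (1.3,1.35,1.4,1.45,1.5,1.55)])
```

```text
t13.88 tcp case mm [-4.130e+01  1.000e-01  1.913e+02] F case [ 1.6 -0.7  3.7] open 0.0
row [-0.2 -0.  -0.2] [ 0.0003  0.0001 -0.0008]
row [-0.2 -0.  -0.2] [-0.0005  0.0001  0.0018]
row [-0.2 -0.  -0.2] [-0.0012  0.0001  0.0045]
row [-0.2 -0.  -0.2] [-0.0017  0.0001  0.0072]
row [-0.2 -0.  -0.2] [-0.0021  0.0001  0.0099]
row [-0.2 -0.  -0.2] [-0.0024  0.0002  0.0127]
```

View pics/o_side_o.png

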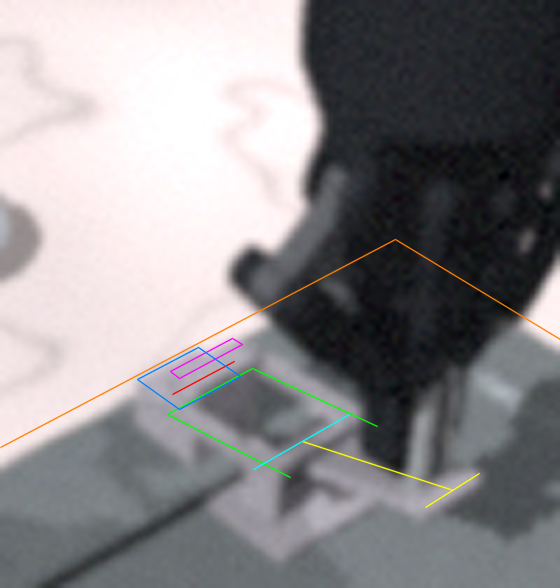

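move_arm --plan '[[[0, 0, 0, -0.001, 0, 0.0025, 0], [0, 0, 0, -0.002, 0, 0.005, 0], [0, 0, 0, -0.003, 0, 0.0075, 0], [0, 0, 0, -0.004, 0, 0.01, 0], [0, 0, 0, -0.004, 0, 0.012, 0]]]'

```text
time: 14.6
eef_pos: [0.4888, 0.009, 0.1783]
tcp_rot: [0.984, -0.178, -0.0, -0.002]
contact_force: [1.7, -0.1, 2.4]
opening: 0.001
```

Run:
```python
from h import *
stat()
rows([([-.047,0,.178],-2),([-.049,0,.174],-4),([-.05,0,.17],-6),([-.05,0,.168],-7),([-.05,0,.167],-7)])
```

```text
t14.60 tcp case mm [-46.1   0.3 178.3] F case [1.7 0.5 2.4] open 0.001
row [-0.2  2.1 -0.3] [-0.0009  0.0003  0.0003]
row [-0.2  4.1 -0.3] [-0.0029  0.0003  0.0043]
row [-0.2  6.1 -0.3] [-0.0039  0.0003  0.0083]
row [-0.2  7.1 -0.3] [-0.0039  0.0003  0.0103]
row [-0.2  7.1 -0.3] [-0.0039  0.0003  0.0113]
```

move_arm --plan '[[[0, 2, 0, -0.001, 0, 0.002, 0], [0, 4, 0, -0.0025, 0, 0.005, 0], [0, 6, 0, -0.0035, 0, 0.008, 0], [0, 7, 0, -0.004, 0, 0.01, 0], [0, 7, 0, -0.004, 0, 0.011, 0]]]'

```text
time: 15.22
eef_pos: [0.4846, 0.0107, 0.1689]
tcp_rot: [0.982, -0.178, 0.06, 0.009]
contact_force: [-4.5, 1.1, 13.8]
opening: 0.003
```

Run:
```python
from h import *
stat();snap("p",1.7,3.5);stat()
```

```text
t15.22 tcp case mm [-50.6   0.4 168.9] F case [-4.6 -0.6 13.8] open 0.003
t15.32 tcp case mm [-50.6   0.4 168.9] F case [-3.8 -1.1 11. ] open -0.001
```

View pics/o_side_p.png

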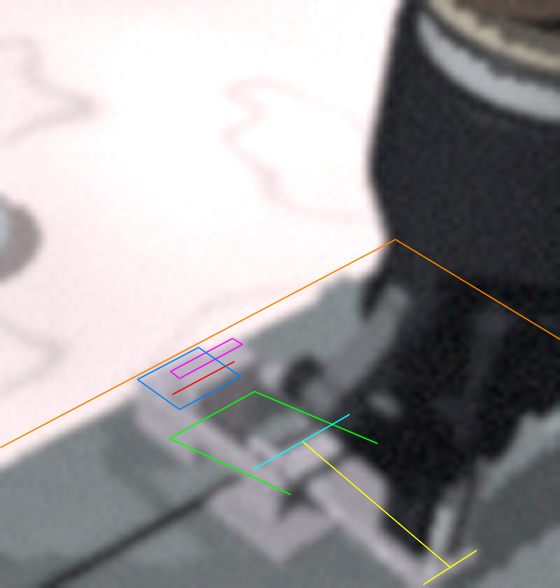

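move_arm --plan '[[[0, 0, 0, 0, 0, -0.003, 0], [0, 0, 0, 0, 0, -0.015, 0], [0, 0, 0, 0, 0, -0.05, 0], [0, 0, 0, -0.03, 0, -0.1, 0], [0, 0, 0, -0.06, 0.02, -0.13, 0]]]'

```text
time: 15.95
eef_pos: [0.4064, 0.0186, 0.2931]
tcp_rot: [0.982, -0.177, 0.061, 0.009]
contact_force: [0.7, -0.5, 0.5]
opening: -0.0
```

Run:
```python
from h import *
stat();snap("q",1.7,3.2)
```

```text
t15.95 tcp case mm [-126.8  -19.3  293.1] F case [ 0.8 -0.2  0.5] open -0.0
```

View pics/o_side_q.png

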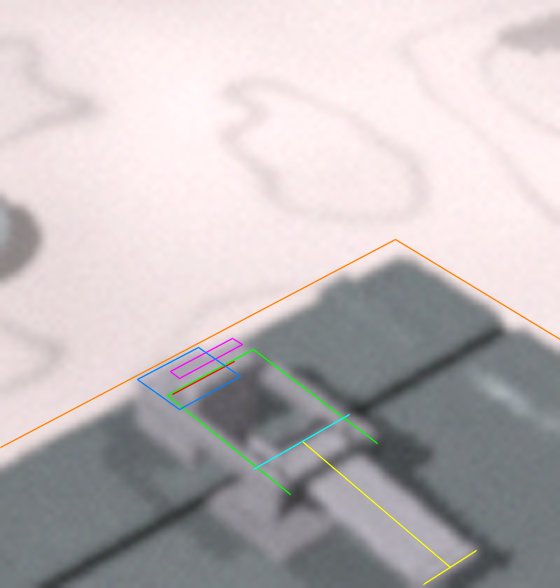

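View pics/top_q.png

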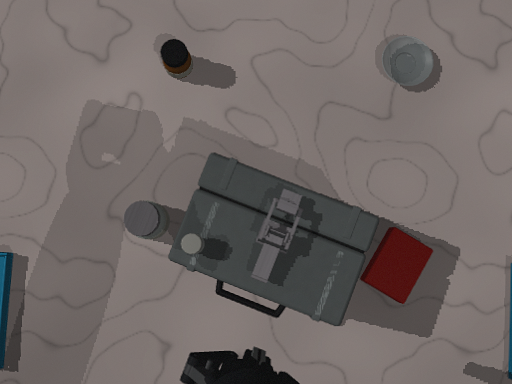

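Run:
```python
import cv2,numpy as np
a=cv2.imread("pics/top0.png")[150:330,165:385];b=cv2.imread("pics/top_q.png")[150:330,165:385]
# lid shift: phase correlation on a lid patch vs body patch
A=cv2.cvtColor(cv2.imread("pics/top0.png"),6).astype(np.float32);B=cv2.cvtColor(cv2.imread("pics/top_q.png"),6).astype(np.float32)
for n,(x0,y0,x1,y1) in dict(lidL=(200,148,250,190),lidR=(318,190,378,240),body=(300,270,350,325),pot=(175,230,205,260),jar=(120,195,170,240),red=(360,225,432,305),glass=(380,35,440,90)).items():
    w=cv2.createHanningWindow((x1-x0,y1-y0),5)
    print(n,cv2.phaseCorrelate(A[y0:y1,x0:x1],B[y0:y1,x0:x1],w))
im=np.vstack([x for x in(a,b)]);cv2.imwrite("pics/cmp.png",cv2.resize(cv2.convertScaleAbs(np.hstack([a[:,60:],b[:,60:]]),alpha=1.7),None,fx=2.5,fy=2.5,interpolation=2))
```

```text
lidL ((-0.04458798316168, 1.2133421263204696), 0.9645956361558702)
lidR ((0.19364266676887, 1.0495754298899804), 0.8585071741739909)
body ((0.02556269504864872, -0.02145665757814541), 0.8882733244101206)
pot ((-0.009074786682898406, -0.147253887235415), 0.9710335803031921)
jar ((0.10221536640044704, 0.5187993080006237), 0.9203569399515787)
red ((0.02805430230252881, 0.04387419745347643), 0.9591142488850488)
glass ((-0.025613001515083056, 0.11198302055276699), 1.0107631722920472)
```

View pics/cmp.png

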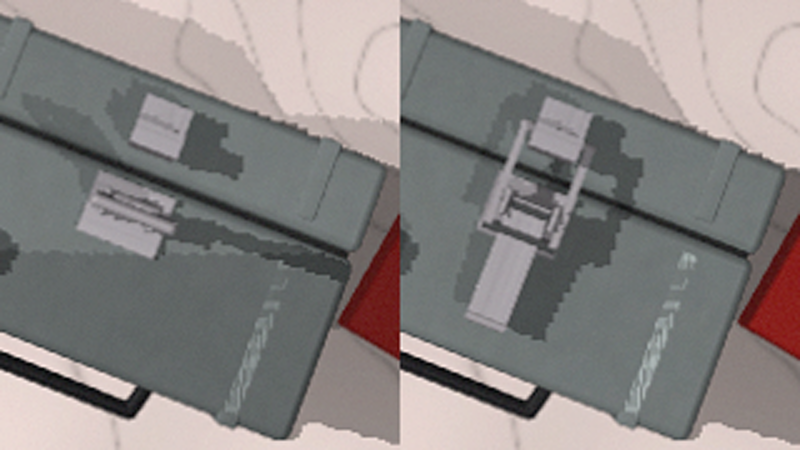

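```bash
python3 -c "
from plant import ticket
print(ticket.sign_off())"
```

```text
the job is handed in; nothing more can be done
None
```

The draw latch is closed and the job is handed in, at about 16 s of the 58 s allowed.

**What I did:** I pinched the loop near its bar and swung it over the hook. I set the bar down on the shelf with about 5 N, then drew it back until it met the post. The pull peaked at about 12 N. The loop stayed in the hook when let go. I then pressed the lever down through dead centre onto its stop, with up to about 14 N there, and backed the arm clear.

**Last checks:**
- **Lever:** with the arm clear, it lies where a lever at 1.70 rad should be in the side picture, and the loop runs to the hook.
- **Lid:** it moved in by about 1.1 to 1.2 px in the top picture, roughly 1.6 mm, which agrees with about -0.01 rad. The case body did not shift.
- **Things around:** the pot, red box and glass stayed within about 0.15 px.

**Where a check disagreed:** the jar patch read a 0.5 px shift. I put this down to the arm's shadow, since nothing came near it, but I did not check it separately.

**Before pressing:** the drawn-home lever angle looked like about 0.7 rad, not the stated 0.8.

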